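# Slide a spacer plate out over the drawer's edge for measuring

### The arm

A 7-joint arm with a two-finger parallel gripper is mounted at the origin on the work surface. World frame = base frame: x ahead of the robot, y to its left, z up, the work surface at z = 0. Lengths are in m, angles in rad, forces in N, time in s.
With the tool pointing down it reaches from about 0.35 to 0.9 m from the base axis. Payload 8.1 kg.
Tool frame: the origin (TCP) lies on the centre line of the jaws, within the pads' length; the fingertips stand 19 mm ahead of it and the grasp point (between the pads) is the TCP (arm.tip_reach is the distance from the TCP to the fingertips, in m); z points along the fingers, y is the line along which they close (so a half turn about z gives the same grasp; the last joint's range is limited). The gripper opens to 92 mm and grips with 3 to 60 N. Pads are 19 mm wide; open, the fingers measure 130 mm over their backs; the gripper's body (75 mm by 190 mm) begins 47 mm behind the grasp point.
Start: joints at [-1.339, 0.434, 0.025, 1.573, -0.012, 1.134, -0.075], TCP at [0.205, 0.59, 0.246] pointing down, gripper open.
Joint ranges: [-2.62, 2.62], [-0.44, 2.09], [-1.27, 1.32], [0.08, 2.57], [-1.32, 4.46], [0.12, 2], [-2.74, 2.74]. Speed limits (rad/s): [2.22, 2.22, 3.01, 3.01, 3.14, 3.14, 3.14].

### API

Orientations are given as a rotation vector (axis times angle).
In Python, from cell import arm gives the robot as it stands.
- The arm moves only by the tool arm_command, never from a script. Its argument "targets" is a list that holds one entry, the list of rows, each a list of 6 numbers: the shift along the tool's x, y, z in m, then the turn, a rotation vector about the tool's x, y, z in rad. A call has 1 to 10 rows; each row shifts and turns the commanded pose from where the row before left it, along the tool's axes as they then stand; what a row does not reach is not made up. A row lasts 1/8 s, in which the tool goes at most 62.5 mm and 10.7 degrees, less where a joint would pass 70% of its speed; a pose out of reach is approached as far as the arm can. A call with a gripper value outside its range is refused whole. "jaw" is the finger opening in m, from 0 to 0.0918, set as the call begins (left out, the last holds). The fingers move at their own pace and stop on an object; "newtons" is the grip in N (left out, the last holds). Time passes only in rows, so rows that do not move let the fingers close. It gives the time, the measured TCP pose, the force, the opening and the grip force at its end, in the units of the state.
- arm.observe(): the state, without advancing time (a new reading comes with each control period).
- arm.get_image(name): name is "scene" or "top" or "wrist"; returns a dict with "pixels" (480x640x3 uint8, red, green, blue), "z_map" (480x640 float32, m along the optical axis (not along the pixel's ray), 0 where there is no reading), "fx", "fy", "cx", "cy" (pixels), "xyz" and "rotation" of the camera in the world; the wrist camera has in their place "T_tool_cam" (4x4, takes a point from camera to tool coordinates, whose origin is the TCP and whose axes are the flange's). Camera axes: x right, y down, z forward; pixel columns grow to the right and rows downward; lengths in m; the calibration is good to about 2 mm. A picture is of the moment at which its call begins: read the wrist's pose just before it.
- arm.sign_off(): hands the job in; it is judged then, once.
The state is a dict: "clock": time; "joints": joint angles; "dq": joint speeds; "joint_efforts": joint torques, N m; "position": TCP position; "ee_rot": TCP orientation; "force": force on the tool from outside, world axes, zero at the start; "ft_torque": the same for the moment, N m; "width": opening from 0.0 (shut) to 1.0 (fully open); "gripper_force": force on a finger pad.
Only numpy, scipy, OpenCV 4.12 (cv2) and the standard library are available. Lean on these libraries where they do the work, as an engineer would, in place of code of your own. Each camera call takes 0.05 s, during which the arm holds its last target. There are 200 camera calls.

### The job

A machinist wants to close a micrometer on the end of the flat steel spacer plate that lies on the plywood floor of the drawer standing on the bench. With the fingertips push the plate along the floor towards the drawer's open end (opposite the pine front) until 30 mm of it, give or take 6 mm, overhangs the edge with its end square to that edge. Slide it only, never lift or tip it, leave everything else where it stands, and finish with the hand clear.

Things in the scene. Friction and masses are not known exactly. Their poses are not given: they have to be found in the camera images.
- drawer: Wooden drawer fixed on the bench, 340 mm wide (x), 460 long (y). Origin: centre of its underside on the bench, z up. Plywood floor, top 45 mm above the bench. Sides 14 mm thick rise 8 mm above the floor, 312 mm apart. A pine front (125 mm tall, 18 thick, a radius gauge hung on it) closes the +y end. The -y end has no wall: the floor ends in a straight open edge at y = -230 mm.
- edge (a point): Middle of the drawer floor's open edge, at the level of the floor's top face. Axes as the drawer's: -y points out over the edge, x runs along the edge, z up.
- plate_mid (a point): Centre (half-way up) of the loose flat steel spacer plate: 100 mm wide (x), 130 long (y), 6 thick, 0.45 to 0.8 kg, a dark bolt hole near each corner. It lies flat on the drawer floor, at the start wholly on it and up to 0.22 rad askew. Its -y is towards the open edge, z up. Too wide to be gripped across.
- plate_front (a point): Middle of the plate's leading short end (the one nearest the open edge), half-way up; axes as the plate's. How far this point lies beyond the edge is the overhang.
- plate_rear (a point): Middle of the plate's trailing short end (towards the pine front), half-way up: the 100 mm wide, 6 mm tall end face to push against; its outward direction is the plate's +y. At least 50 mm of bare floor lies behind it.
- micrometer: Bystander: grey outside micrometer lying in the drawer near the pine front, about 135 x 40 mm and 16 mm tall. Origin under its middle.
- case: Bystander: yellow plastic micrometer case, 70 x 120 mm, 32 mm tall, in the drawer near the pine front. Origin at the centre of its underside.
- pin: Bystander: steel gauge pin, 16 mm diameter, 50 mm tall, standing on end on the drawer floor beside the plate (either side), near the drawer's side wall. Origin at the centre of its underside.
- bush: Bystander: brass bush, 24 mm diameter, 30 mm tall, standing on the drawer floor beside the plate on the other side from the pin. Origin at the centre of its underside.
- oil: Bystander: white oil bottle, 44 mm diameter, 120 mm tall, standing on the bench outside the drawer to the robot's right. Origin at the centre of its underside.
- jar: Bystander: glass jar, 60 mm diameter, 70 mm tall, on the bench to the robot's right. Origin at the centre of its underside.
- driver: Bystander: screwdriver lying on the bench to the robot's right.

How it is judged:
By the outcome, as a careful person would: the job done as asked, in the order asked, and still so for the second after the job is handed in, with the robot touching nothing.
It also fails if it takes over 42 s, if anything falls off the work surface, if the arm or the gripper's body presses on something with over 40 N, if the wrist force passes 120 N, or if a joint passes its speed limit or range.

## Working session

There is one attempt and no reset: what is moved stays moved. The work goes in short steps, Python scripts to look and compute and a tool call to move; the robot and the scene stay as the last step left them, time stands still between calls to the robot, and variables do not carry over. Pictures are saved under pics/ and viewed, at most 10 in all, crops included, and the job is handed in when it is done.

Besides the shell and the picture viewer there is one more tool, called after "Call:" by a JSON object that holds its "api" and its "payload". arm_command: Moves the arm, as the interface text tells. Its arguments: {"type":"object","properties":{"targets":{"type":"array","items":{"type":"array","items":{"type":"array","items":{"type":"number"}}}},"jaw":{"type":"number"},"newtons":{"type":"number"}},"required":["targets"]}

```bash
mkdir -p pics; ls; python3 - <<'E'
from cell import arm
import cv2,numpy as np
print(arm.observe())
for n in ["scene","top"]:
    d=arm.get_image(n); cv2.imwrite(f"pics/{n}0.png",d["pixels"][:,:,::-1]); np.savez(f"pics/{n}0.npz",**d)
    print(n,d["xyz"],d["rotation"],d["fx"],d["cx"],d["cy"])
E
```

```text
pics
{'clock': 0.0, 'joints': array([-1.33860705,  0.43522774,  0.02501843,  1.57406409, -0.01159525,
        1.13399808, -0.07507373]), 'dq': array([-7.55790880e-04,  9.80778271e-04,  4.69469905e-05, -6.52215893e-04,
        1.30024970e-03,  1.05531274e-03, -5.86254465e-04]), 'joint_efforts': array([ 1.14288876e-03, -6.67848158e+01,  9.85860229e-01, -3.14448345e+01,
       -6.03726762e-02,  4.31689317e-02,  1.65378033e-04]), 'position': array([0.2052803 , 0.58983499, 0.24495529]), 'ee_rot': array([-5.23544898e-01, -3.09756400e+00,  2.43369134e-03]), 'force': array([-0.45137816,  0.40370116, -0.13934701]), 'ft_torque': array([-0.00381822, -0.04845696, -0.01758441]), 'gripper_force': 0.0, 'width': 1.0017160398136722}
scene [ 1.09917792 -0.91116027  0.72862011] [-2.09373591 -0.66351763  0.33823432] 606.5427246163782 322.70839374849385 244.1635614121246
top [ 0.43836334 -0.17413419  1.07202759] [-2.12371646  2.17298734 -0.14425327] 456.9539717263748 325.4663637691261 240.88228161671464
```

View pics/scene0.png

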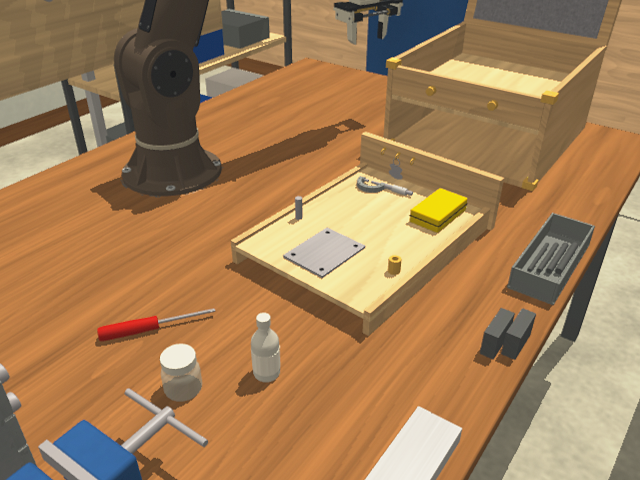

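View pics/top0.png

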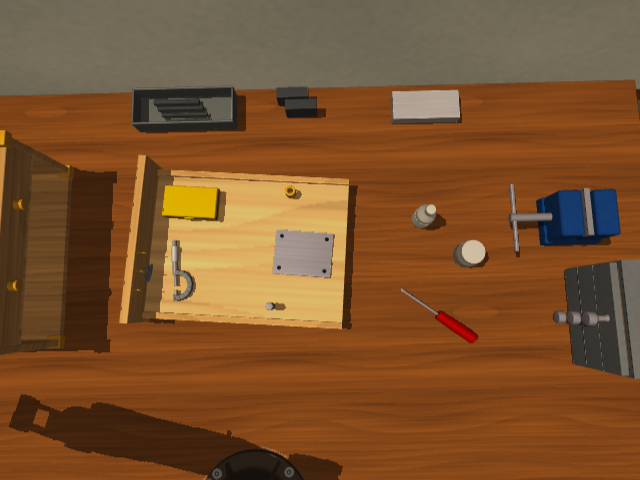

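The top view shows the plate at about (303,254), the open edge from (350,180) to (343,327), the bush at (291,191), the pin at (270,306), the case at (190,203) and the micrometer at (180,275). The scene view agrees. Next I'll measure these.

```bash
cat > h.py <<'E'
import cv2,numpy as np
from scipy.spatial.transform import Rotation as R
def cam(d,pose=None):
    if "xyz" in d: return np.array(d["xyz"]),R.from_rotvec(d["rotation"]).as_matrix()
    T=np.array(d["T_tool_cam"]); p,r=pose; Rt=R.from_rotvec(r).as_matrix()
    return p+Rt@T[:3,3],Rt@T[:3,:3]
def ray(d,uv,z,pose=None):
    o,M=cam(d,pose); uv=np.atleast_2d(uv).astype(float)
    v=np.c_[(uv[:,0]-d["cx"])/d["fx"],(uv[:,1]-d["cy"])/d["fy"],np.ones(len(uv))]@M.T
    return o+v*((z-o[2])/v[:,2])[:,None]
def cloud(d,pose=None):
    o,M=cam(d,pose); z=d["z_map"]; v,u=np.indices(z.shape)
    P=np.stack([(u-d["cx"])/d["fx"]*z,(v-d["cy"])/d["fy"]*z,z],-1)
    return P@M.T+o
def plate(d,roi,z=0.051,pose=None):
    """min-area rectangle of the grey plate: world centre, long direction, sizes"""
    hsv=cv2.cvtColor(d["pixels"],cv2.COLOR_RGB2HSV); m=(hsv[...,1]<60).astype(np.uint8)
    k=np.zeros_like(m); u0,v0,u1,v1=roi; k[v0:v1,u0:u1]=1
    cs,_=cv2.findContours(m*k,cv2.RETR_EXTERNAL,cv2.CHAIN_APPROX_NONE)
    c=max(cs,key=cv2.contourArea)[:,0]
    W=ray(d,c,z,pose)[:,:2]; (cx,cy),s,a=cv2.minAreaRect((W*1000).astype(np.float32))
    return c,np.array([cx,cy]),s,a,cv2.boxPoints(((cx,cy),s,a))
E
python3 - <<'E'
from h import *
d=dict(np.load("pics/top0.npz"))
c,ce,s,a,b=plate(d,(255,215,350,292)); print("plate",ce,s,a,b)
P=cloud(d)
for n,(u,v) in dict(floor=(320,210),floor2=(240,250),plate=(303,254),bench=(380,300),bush=(291,190),pin=(270,306),case=(190,203)).items(): print(n,P[v,u].round(4))
hsv=cv2.cvtColor(d["pixels"],cv2.COLOR_RGB2HSV)
print(hsv[250,335:360].tolist())
# edge from rows: depth jump and colour jump
E=[];
for v in range(195,318,4):
    zz=P[v,325:370,2]; i=np.where(zz<0.02)[0]
    r=d["pixels"][v,325:370].astype(float)[:,1]; g=np.diff(r); j=g.argmin()
    E.append((325+i[0]-.5 if len(i) else -1,325+j+.5,v))
E=np.array(E)
for k in (0,1):
    W=ray(d,E[:,[k,2]],0.045)[:,:2]
    f=np.polyfit(W[:,0],W[:,1],1); r=W[:,1]-np.polyval(f,W[:,0]); g=abs(r)<.004; f=np.polyfit(W[g,0],W[g,1],1); print("edge y=",f,g.sum(),r.std(),W[0],W[-1])
E
```

```text
plate [ 553.10107422 -120.09400177] (128.93417358398438, 98.28795623779297) 84.29625701904297 [[ 497.79337  -179.35776 ]
 [ 595.5947   -189.12607 ]
 [ 608.4088    -60.830246]
 [ 510.60742   -51.061935]]
floor [ 0.6521 -0.1612  0.046 ]
floor2 [0.5645 0.0222 0.0434]
plate [ 0.5511 -0.121   0.0516]
bench [ 4.451e-01 -2.956e-01  3.000e-04]
bush [ 0.7007 -0.0954  0.0457]
pin [ 0.4372 -0.0514  0.0934]
case [0.6693 0.1288 0.0727]
[[19, 141, 221], [19, 141, 221], [19, 139, 222], [19, 140, 221], [19, 141, 222], [19, 140, 221], [19, 140, 221], [19, 139, 222], [19, 141, 221], [19, 141, 221], [18, 152, 183], [12, 203, 68], [13, 203, 69], [12, 203, 69], [13, 203, 69], [12, 200, 69], [13, 203, 69], [12, 206, 68], [12, 205, 72], [13, 208, 140], [13, 206, 140], [13, 206, 141], [12, 206, 141], [13, 207, 139], [12, 206, 140]]
edge y= [-0.0746496  -0.17468697] 31 0.0006319279958123907 [ 0.68595096 -0.22520723] [ 0.41374809 -0.2061628 ]
edge y= [-0.07615622 -0.17364337] 31 0.000650766655668716 [ 0.68595096 -0.22520723] [ 0.41374809 -0.2061628 ]
```

```bash
python3 - <<'E'
from h import *
d=dict(np.load("pics/top0.npz")); P=cloud(d)
for (u0,u1,v0,v1) in [(0,80,130,360),(120,165,150,330)]:
    Q=P[v0:v1,u0:u1].reshape(-1,3); Q=Q[Q[:,2]>.06]; print(Q.min(0),Q.max(0))
from cell import arm
s=arm.observe(); M=R.from_rotvec(s["ee_rot"]).as_matrix(); print(M.round(3))
for t in [(0.30,0.42,0.30),(0.45,0.15,.30),(0.562,-0.021,0.20)]: print((M.T@(np.array(t)-s["position"])).round(4))
th=-0.0754; y=np.array([np.cos(th),np.sin(th)]); print("turn tool z", np.arctan2(M[1,1],M[0,1])-th)
E
```

```text
[ 0.35936163 -0.17413419  0.0601836 ] [0.78358867 0.49184894 1.07202759]
[ 0.40955251 -0.17413419  0.06001798] [0.76901781 0.25471021 1.07202759]
[[-0.944  0.329 -0.   ]
 [ 0.329  0.944 -0.001]
 [-0.    -0.001 -1.   ]]
[-0.1453 -0.1294 -0.0547]
[-0.3757 -0.3351 -0.0544]
[-0.5377 -0.4596  0.0458]
turn tool z 1.3113310650743208
```

Call:
{"api": "arm_command", "payload": {"targets": [[[0,0,-0.04,0,0,0],[-0.02,-0.02,-0.045,0,0,0],[-0.03,-0.035,-0.03,0,0,0],[-0.03,-0.04,-0.02,0,0,0],[-0.03,-0.04,0,0,0,0],[-0.03,-0.04,0,0,0,0],[-0.02,-0.03,0,0,0,0]]], "jaw": 0.05}}

```text
clock: 0.98
position: [0.2897, 0.3417, 0.3806]
ee_rot: [0.526, 3.097, -0.0]
force: [0.3, 0.3, 0.0]
width: 0.547
gripper_force: 0.0
```

```bash
cat > to.py <<'E'
import sys
from h import *
from cell import arm
s=arm.observe(); M=R.from_rotvec(s["ee_rot"]).as_matrix()
print(s["clock"],s["position"].round(4),"F",s["force"].round(2),"z-axis",M[:,2].round(4),"joints",s["joints"].round(2))
t=[float(x) for x in sys.argv[1:4]]
print("tool shift",(M.T@(np.array(t)-s["position"])).round(4),"turn",round(np.arctan2(M[1,1],M[0,1])+0.0754,4))
E
python3 to.py 0.562 -0.021 0.30; python3 - <<'E'
from h import *
d=dict(np.load("pics/top0.npz")); P=cloud(d)[130:360,0:80].reshape(-1,3); print(np.percentile(P[P[:,2]<.9,2],[50,90,99,100]))
E
```

```text
0.975 [0.2897 0.3417 0.3806] F [0.26 0.33 0.01] z-axis [-0.e+00 -2.e-04 -1.e+00] joints [-1.1   0.04  0.12  1.76 -0.01  1.34  0.25]
tool shift [-0.3768 -0.2525  0.0807] turn 1.3097
[0.01415843 0.20197359 0.22749065 0.24121781]
```

Call:
{"api": "arm_command", "payload": {"targets": [[[-0.042,-0.028,0,0,0,0],[-0.042,-0.028,0,0,0,0],[-0.042,-0.028,0,0,0,0],[-0.042,-0.028,0,0,0,0],[-0.042,-0.028,0.01,0,0,0],[-0.042,-0.028,0.01,0,0,0],[-0.042,-0.028,0.02,0,0,0],[-0.042,-0.028,0.02,0,0,0],[-0.04,-0.028,0.02,0,0,0]]]}}

```text
clock: 2.1
position: [0.5621, -0.0187, 0.2998]
ee_rot: [-0.523, -3.097, -0.0]
force: [0.3, 0.9, -0.1]
width: 0.548
gripper_force: 0.0
```

Call:
{"api": "arm_command", "payload": {"targets": [[[0,0,0,0,0,0.16],[0,0,0,0,0,0.16],[0,0,0,0,0,0.16],[0,0,0,0,0,0.16],[0,0,0,0,0,0.16],[0,0,0,0,0,0.16],[0,0,0,0,0,0.16],[0,0,0,0,0,0.16],[0,0,0,0,0,0]]]}}

```text
clock: 3.22
position: [0.5612, -0.0173, 0.3004]
ee_rot: [-2.268, -2.173, 0.001]
force: [0.3, -0.7, 0.7]
width: 0.545
gripper_force: 0.0
```

```bash
python3 to.py 0.562 -0.021 0.10;  python3 - <<'E'
from h import *
from cell import arm
s=arm.observe(); d=arm.get_image("wrist"); cv2.imwrite("pics/w1.png",d["pixels"][:,:,::-1]); np.savez("pics/w1.npz",p=s["position"],r=s["ee_rot"],**d)
E
```

```text
3.225 [ 0.5612 -0.0173  0.3004] F [ 0.26 -0.71  0.72] z-axis [-7.e-04 -4.e-04 -1.e+00] joints [-0.67  0.35  0.83  1.7  -0.27  1.22  0.19]
tool shift [-0.0036  0.0011  0.2004] turn 0.0325
```

View pics/w1.png

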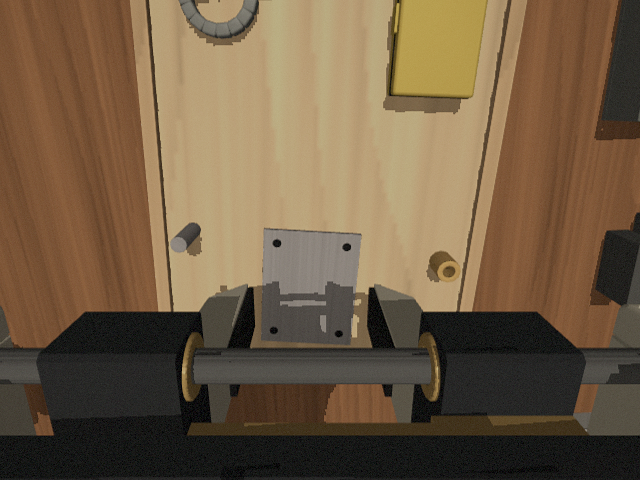

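The wrist view shows the plate with its rear corners at (264,229) and (360,234) and its front edge near row 343. The pin is at (185,238), the bush at (447,268), and nothing is behind the plate.

```bash
python3 - <<'E'
from h import *
d=dict(np.load("pics/w1.npz")); pose=(d["p"],d["r"])
W=ray(d,[[264,229],[360,234],[352,343],[261,340]],.051,pose); print(W.round(4))
print(ray(d,[[160,300],[145,60],[462,300],[500,60]],.053,pose).round(4))
M=R.from_rotvec(d["r"]).as_matrix(); print(M.round(3))
E
```

```text
[[ 0.5096 -0.0511  0.051 ]
 [ 0.6071 -0.0608  0.051 ]
 [ 0.5973 -0.1886  0.051 ]
 [ 0.4958 -0.1803  0.051 ]]
[[ 0.3919 -0.1251  0.053 ]
 [ 0.4166  0.1112  0.053 ]
 [ 0.7157 -0.1393  0.053 ]
 [ 0.7324  0.097   0.053 ]]
[[ 0.043  0.999 -0.001]
 [ 0.999 -0.043 -0.   ]
 [-0.    -0.001 -1.   ]]
```

Call:
{"api": "arm_command", "payload": {"targets": [[[0,0,0.045,0,0,0.0325],[0,0,0.05,0,0,0],[0,0,0.05,0,0,0],[0,0,0.045,0,0,0],[0,0,0.02,0,0,0],[0,0,0.01,0,0,0],[0,0,0,0,0,0],[0,0,0,0,0,0]]]}}

```text
clock: 4.28
position: [0.5622, -0.0175, 0.0817]
ee_rot: [2.303, 2.135, 0.002]
force: [0.5, -0.0, -0.4]
width: 0.548
gripper_force: 0.0
```

```bash
python3 to.py 0.5605 -0.0200 0.067
```

```text
4.275 [ 0.5622 -0.0175  0.0817] F [ 0.46 -0.   -0.36] z-axis [ 1.7e-03  3.0e-04 -1.0e+00] joints [-0.52  0.6   0.66  1.94 -0.52  0.78  0.36]
tool shift [-0.0026 -0.0015  0.0147] turn -0.0005
```

Call:
{"api": "arm_command", "payload": {"targets": [[[0,-0.0015,0.008,0,0,0],[0,0,0.005,0,0,0],[0,0,0.002,0,0,0],[0,0,0,0,0,0],[0,0,0,0,0,0]]]}}

```text
clock: 4.9
position: [0.56, -0.0174, 0.0658]
ee_rot: [2.305, 2.135, 0.0]
force: [0.9, 0.6, 0.4]
width: 0.546
gripper_force: 0.0
```

Call:
{"api": "arm_command", "payload": {"targets": [[[-0.005,0,0,0,0,0],[-0.005,0,0,0,0,0],[-0.005,0,0,0,0,0],[-0.003,0,0,0,0,0],[-0.003,0,0,0,0,0],[-0.003,0,0,0,0,0],[-0.003,0,0,0,0,0],[-0.003,0,0,0,0,0]]]}}

```text
clock: 5.9
position: [0.5573, -0.0462, 0.0656]
ee_rot: [-2.303, -2.134, -0.001]
force: [-1.0, 5.2, 1.8]
width: 0.543
gripper_force: 2.2
```

```bash
python3 to.py 0.5605 -0.0200 0.067
```

```text
5.9 [ 0.5573 -0.0462  0.0656] F [-1.02  5.2   1.77] z-axis [-8.0e-04  1.6e-03 -1.0e+00] joints [-0.45  0.62  0.64  1.96 -0.54  0.74  0.43]
tool shift [ 0.0264  0.0012 -0.0014] turn -0.0004
```

Call:
{"api": "arm_command", "payload": {"targets": [[[-0.005,0,0,0,0,0],[-0.005,0,0,0,0,0],[-0.005,0,0,0,0,0],[-0.005,0,0,0,0,0],[-0.005,0,0,0,0,0],[-0.005,0,0,0,0,0],[-0.005,0,0,0,0,0],[-0.005,0,0,0,0,0],[-0.005,0,0,0,0,0],[-0.003,0,0,0,0,0]]]}}

```text
clock: 7.15
position: [0.5539, -0.0956, 0.0657]
ee_rot: [2.305, 2.134, -0.0]
force: [0.4, 2.9, -0.8]
width: 0.543
gripper_force: 1.6
```

```bash
python3 to.py 0.5605 -0.0200 0.067;  python3 - <<'E'
from h import *
from cell import arm
d=arm.get_image("top"); cv2.imwrite("pics/t2.png",d["pixels"][:,:,::-1]); np.savez("pics/t2.npz",**d)
cv2.imwrite("pics/t2c.png",cv2.resize(d["pixels"][160:350,230:400,::-1],None,fx=3.5,fy=3,interpolation=cv2.INTER_NEAREST)[:, :])
E
```

```text
7.15 [ 0.5539 -0.0956  0.0657] F [ 0.4   2.89 -0.84] z-axis [-0.e+00 -1.e-04 -1.e+00] joints [-0.36  0.62  0.63  1.95 -0.53  0.74  0.51]
tool shift [ 0.0759  0.0008 -0.0013] turn -0.0015
```

View pics/t2c.png

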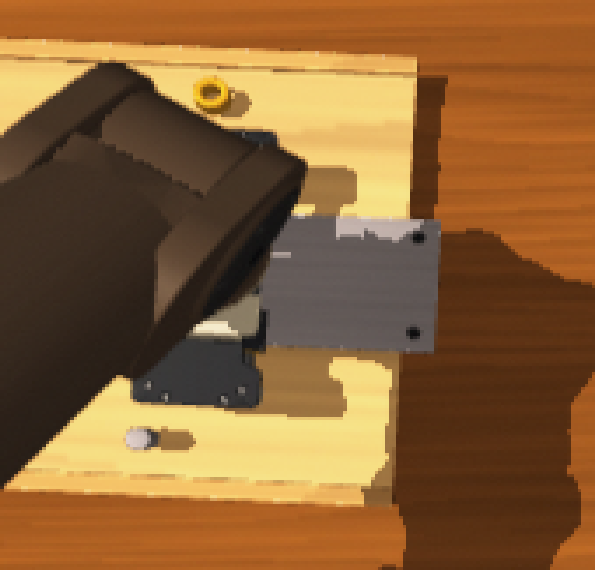

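The crop shows the plate's front end overhanging (crop columns 433–440, image column about 355). It is nearly parallel to the edge, and the pin and bush have not moved. Next I'll measure the overhang.

```bash
cat > ov.py <<'E'
import sys
from h import *
def run(d):
    P=cloud(d)[...,2]; E=[];F=[]
    for v in range(195,318,2):
        i=np.where(P[v,335:400]<0.025)[0]
        if len(i):
            u=335+i[0]-.5; (F if 237<=v<=272 else E if v<226 or v>284 else []).append((u,v))
    E=ray(d,E,.045)[:,:2]; F=ray(d,F,.048)[:,:2]
    fe=np.polyfit(E[:,0],E[:,1],1); fe=np.polyfit(*E[abs(E[:,1]-np.polyval(fe,E[:,0]))<.003].T,1)
    ff=np.polyfit(F[:,0],F[:,1],1); xm=F[:,0].mean()
    print("edge",fe,"front",ff,"x",xm,"overhang",(np.polyval(fe,xm)-np.polyval(ff,xm))*np.cos(fe[0]),"skew",ff[0]-fe[0])
run(dict(np.load(sys.argv[1])))
E
python3 ov.py pics/t2.npz
```

```text
edge [-0.075192   -0.17438156] front [-0.08481382 -0.190799  ] x 0.5489028560862976 overhang 0.02163757564078644 skew -0.009621824190111983
```

Call:
{"api": "arm_command", "payload": {"targets": [[[-0.003,0,0,0,0,0],[-0.003,0,0,0,0,0],[-0.002,0,0,0,0,0],[-0.0015,0,0,0,0,0],[0,0,0,0,0,0],[0,0,0,0,0,0]]]}}

```text
clock: 7.95
position: [0.5532, -0.1049, 0.0658]
ee_rot: [2.305, 2.134, -0.0]
force: [-0.9, 1.4, -0.5]
width: 0.543
gripper_force: 0.9
```

Call:
{"api": "arm_command", "payload": {"targets": [[[0.005,0,0,0,0,0],[0.01,0,0,0,0,0],[0.02,0,0,0,0,0],[0.01,0,-0.03,0,0,0],[0,0,-0.05,0,0,0],[0,0,-0.05,0,0,0],[0,0,-0.04,0,0,0],[0,0,-0.02,0,0,0],[0,0,0,0,0,0],[0,0,0,0,0,0]]]}}

```text
clock: 9.2
position: [0.5562, -0.0592, 0.2548]
ee_rot: [-2.304, -2.135, 0.001]
force: [0.2, 0.1, -0.4]
width: 0.542
gripper_force: 0.0
```

```bash
python3 - <<'E'
from h import *
from cell import arm
d=arm.get_image("top"); np.savez("pics/t3.npz",**d); cv2.imwrite("pics/t3.png",d["pixels"][:,:,::-1])
s=arm.observe(); d=arm.get_image("wrist"); cv2.imwrite("pics/w3.png",d["pixels"][:,:,::-1]); np.savez("pics/w3.npz",p=s["position"],r=s["ee_rot"],**d)
print(s["position"],s["clock"])
E
python3 ov.py pics/t3.npz
```

```text
[ 0.55607635 -0.05923951  0.25456409] 9.25
edge [-0.07585497 -0.17395297] front [-0.07224157 -0.20709502] x 0.548685823250149 overhang 0.03106981516359234 skew 0.003613403798061035
```

View pics/w3.png

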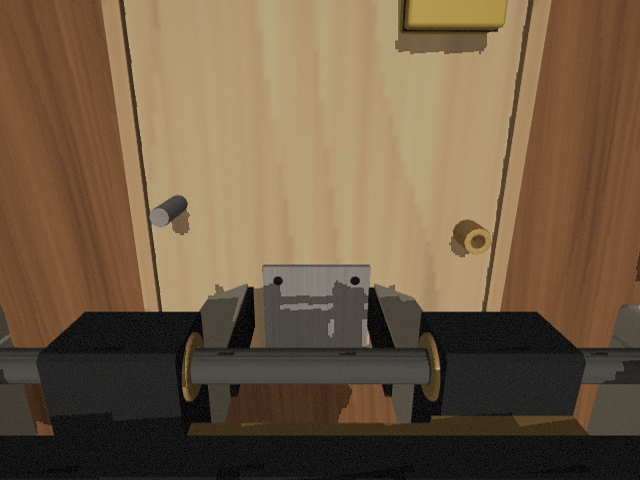

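The wrist view shows the plate's rear edge level at row 265 (columns 263–370), with the pin and bush still standing. The top view measures an overhang of about 31 mm and a skew of about 0.004 rad, and the hand is clear.

```bash
python3 -c "
from cell import arm
print(arm.sign_off())"
```

```text
the job is handed in; nothing more can be done
None
```

The plate now overhangs the open edge by about 31 mm with its end square to within about 0.004 rad. The pin and bush stand where they were, the hand is clear, and I handed the job in just after 9 s on the robot's clock.

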